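# Grading stepped bushes through two gap gauges

### The arm

A 6-joint arm with a two-finger parallel gripper is mounted at the origin on the work surface. World frame = base frame: x ahead of the robot, y to its left, z up, the work surface at z = 0. Lengths are in m, angles in degrees, forces in N, time in s.
With the tool pointing down it reaches from about 0.4 to 0.825 m from the base axis. Payload 7 kg.
Tool frame: the origin (TCP) lies at the very end of the fingers, on their centre line; the grasp point (between the pads) lies 19 mm behind it; z points along the fingers, y is the line along which they close (so a half turn about z gives the same grasp; the last joint's range is limited). The gripper opens to 88 mm and grips with 3 to 60 N. Pads are 19 mm wide; open, the fingers measure 130 mm over their backs; the gripper's body (78 mm by 193 mm) begins 47 mm behind the grasp point.
Start: joints at [81.366, 20.546, 0.682, 0, -70.136, -16.507], TCP at [0.287, 0.611, 0.227] pointing down, gripper open.
Joint ranges: [-176.03, 176.03], [-82.01, 121.73], [-58.28, 71.71], [-173.87, 95.51], [-174.79, -0.11], [-173.66, 173.66]. Speed limits (degrees/s): [136.94, 136.94, 172.46, 180, 180, 180].

### API

Orientations are given as [roll, pitch, yaw] about the fixed x, y, z axes, in that order (R = Rz(yaw) Ry(pitch) Rx(roll)).
In Python, from plant import ctrl gives the robot as it stands.
- The arm moves only by the tool carry_out, never from a script. Its argument "deltas" is a list that holds one entry, the list of rows, each a list of 5 numbers: the shift along the tool's x, y, z scaled (see below), then the turn about the tool's z scaled (see below), then the opening, from -1 (shut) to 1 (fully open). A call has 1 to 5 rows; each row is the pose to reach, as a shift and turn from the pose commanded when the call began, along the tool's axes at that moment, turning the shorter way round; what a row does not reach only later rows make up. The controller multiplies each number of a shift by 20 cm and each number of a turn by 2 pi rad. A row lasts 1/10 s, in which the tool goes at most 50 mm and 8.59 degrees, less where a joint would pass 70% of its speed; a pose out of reach is approached as far as the arm can. A call with a number of a shift or a turn outside -1 to 1 is refused whole. A call with a gripper value outside its range is refused whole. The fingers move at their own pace and stop on an object; the grip force is fixed at half the most. Time passes only in rows, so rows that repeat a pose let the fingers close. It gives the time, the measured TCP pose, the force, the opening and the grip force at its end, in the units of the state.
- ctrl.get_obs(): the state, without advancing time (a new reading comes with each control period).
- ctrl.snapshot(name): name is "side" or "top"; returns a dict with "color" (420x560x3 uint8, red, green, blue), "camera_matrix" (3x3 intrinsics, pixels), "R" (3x3) and "t" (3): a world point X has camera coordinates R X + t. Camera axes: x right, y down, z forward; pixel columns grow to the right and rows downward; lengths in m; the calibration is good to about 2 mm. A picture is of the moment at which its call begins. There is no depth.
- ctrl.close_job(): hands the job in; it is judged then, once.
Trained networks look in a picture, given as the dict that the camera call returned (one of the last four; its "shot" number tells which), for a name from the list of things; names that differ only in an ending like _2 or _b are one class to them, and where a whole thing is asked for, a point or a joint stands for the part that bears it (a point fixed in the world has none). Each returns a list of dicts, best first, with "p" (0 to 1); they miss things now and then, are a little off and sometimes report something else, mostly with a low value. They report only what shows in the picture. A call takes as long as a camera call. They do not tell look-alikes from the thing itself.
- ctrl.search_frame(picture, name): "centre" ([column, row] in pixels, amid what is visible of it).
- ctrl.silhouettes(picture, name): "mask" (420x560 bool, what is visible of it) and "centre" ([column, row] in pixels, amid what is visible of it).
- ctrl.spot_point(picture, name): "centre" ([column, row] in pixels: a listed point, or the origin of a listed thing).
The state is a dict: "clock": time; "joint_pos": joint angles; "qvel": joint speeds; "tau": joint torques, N m; "tool_pos": TCP position; "orientation": TCP orientation; "force": force on the tool from outside, world axes, zero at the start; "moment": the same for the moment, N m; "opening": finger opening in m; "gripper_force": force on a finger pad.
Only numpy, scipy, OpenCV 4.12 (cv2) and the standard library are available. Lean on these libraries where they do the work, as an engineer would, in place of code of your own. Each camera call takes 0.05 s, during which the arm holds its last target. There are 200 camera calls.

### The job

Grade the three bushes from the sloping rack: slide each one upright, big end down and from the front, through the narrowest gap gauge its big end will pass freely, and leave it standing in the bay behind, clear of the jaws; never lift one over a gauge into or out of its bay. A bush that will not go through either gauge is stood upright in the rework tray beside the one already there. Leave the earlier reject, the toolpost and the oil can where they are.

Things in the scene. Friction and masses are not known exactly. Their poses are not given: they have to be found in the camera images.
- bush_a: steel stepped bush, 95 mm tall, about 0.6 kg, standing on its big end in a rack pocket, so leaning 27 degrees. Big end 26 mm high; above it a spigot 36 mm in diameter (same on all), gripped 30 to 93 mm above the underside. Big ends: one bush 50, one 55, one 60 mm across; unmarked, the letter does not tell which: the gauges do. Origin: centre of the underside; z: its axis, towards the spigot
- bush_b: steel stepped bush, 95 mm tall, about 0.6 kg, standing on its big end in a rack pocket, so leaning 27 degrees. Big end 26 mm high; above it a spigot 36 mm in diameter (same on all), gripped 30 to 93 mm above the underside. Big ends: one bush 50, one 55, one 60 mm across; unmarked, the letter does not tell which: the gauges do. Origin: centre of the underside; z: its axis, towards the spigot
- bush_c: steel stepped bush, 95 mm tall, about 0.6 kg, standing on its big end in a rack pocket, so leaning 27 degrees. Big end 26 mm high; above it a spigot 36 mm in diameter (same on all), gripped 30 to 93 mm above the underside. Big ends: one bush 50, one 55, one 60 mm across; unmarked, the letter does not tell which: the gauges do. Origin: centre of the underside; z: its axis, towards the spigot
- gauge_narrow: narrow gap gauge, fixed: green base 205 x 112 mm, its top 12 mm above the bench; two steel jaws 52 mm apart, 30 mm long (x -15 to 15 mm), tops 44 mm above the bench, with 45-degree lead-ins (from x = -21 mm, 4 mm wider each side). Origin: bench level, midway between the jaws; x: the way bushes slide through, y: across the gap. Its place is swapped with the other gauge's at random
- gauge_narrow_front (a point): on the narrow gauge's plate top, 60 mm before the jaws' middle: centre of its front table (from 100 to 21 mm before the jaws' middle, free of jaws and rims), where a bush is set down to be slid in along the gauge's x
- gauge_narrow_bay (a point): on the narrow gauge's plate top, 60 mm past the jaws' middle: centre of its receiving bay, which runs from 15 to 98 mm past the jaws' middle, 94 mm wide, with 10 mm high rims at its sides and far end
- gauge_wide: wide gap gauge, fixed: green base 205 x 112 mm, its top 12 mm above the bench; two steel jaws 57 mm apart, 30 mm long (x -15 to 15 mm), tops 44 mm above the bench, with 45-degree lead-ins (from x = -21 mm, 4 mm wider each side). Origin: bench level, midway between the jaws; x: the way bushes slide through, y: across the gap. Its place is swapped with the other gauge's at random
- gauge_wide_front (a point): on the wide gauge's plate top, 60 mm before the jaws' middle: centre of its front table (from 100 to 21 mm before the jaws' middle, free of jaws and rims), where a bush is set down to be slid in along the gauge's x
- gauge_wide_bay (a point): on the wide gauge's plate top, 60 mm past the jaws' middle: centre of its receiving bay, which runs from 15 to 98 mm past the jaws' middle, 94 mm wide, with 10 mm high rims at its sides and far end
- rack: grey parts rack, 250 mm wide along its y, fixed. Its board slopes up at 27 degrees towards its +x, so the bushes on it lean towards its -x side, across the bench. Three pockets side by side along y, 80 mm apart, with 14 mm high dividers and a 25 mm lip at the foot, against which the bushes rest. Stands left or right of the gauges, the tray on the other side. Origin: underside, middle
- tray: grey open rework tray, fixed, 140 mm along its x, 250 mm along its y, walls 40 mm high and 4 mm thick, floor 4 mm thick. Origin: centre of its underside
- old_reject: bystander: a 60 mm bush of the same shape (95 mm tall, 36 mm spigot), rejected earlier, standing upright in the tray within 75 mm of its middle along its length. Origin: centre of its underside
- toolpost: bystander: heavy dark four-way lathe toolpost, 120 x 120 mm, 120 mm high, on the bench beyond the gauges. Origin: centre of its underside
- oil_can: bystander: grey oil can, 68 mm in diameter, 164 mm high with its brass spout, on the bench beyond the gauges, beside the toolpost. Origin: centre of its underside
Mind the look-alikes: they are no part of the job. What is shaped like the gauge_wide but purple is not meant.

How it is judged:
By the outcome, as a careful person would: the job done as asked, in the order asked, and still so for the second after the job is handed in, with the robot touching nothing.
It also fails if it takes over 72 s, if anything falls off the work surface, if the arm or the gripper's body presses on something with over 40 N, if the wrist force passes 120 N, or if a joint passes its speed limit or range.

## Working session

There is one attempt and no reset: what is moved stays moved. The work goes in short steps, Python scripts to look and compute and a tool call to move; the robot and the scene stay as the last step left them, time stands still between calls to the robot, and variables do not carry over. Pictures are saved under pics/ and viewed, at most 10 in all, crops included, and the job is handed in when it is done.

Besides the shell and the picture viewer there is one more tool, called after "Emit:" by a JSON object that holds its "op" and its "data", one argument or row to a line. carry_out: Moves the arm, as the interface text tells. Its arguments: {"type":"object","properties":{"deltas":{"type":"array"}},"required":["deltas"]}

```bash
mkdir -p pics
python3 - <<'E'
from plant import ctrl
import cv2,json
print(ctrl.get_obs())
for n in("top","side"):
    s=ctrl.snapshot(n); cv2.imwrite(f"pics/{n}0.png",s["color"][:,:,::-1])
    print(n,s["camera_matrix"],s["R"],s["t"])
    for k in["bush_a","gauge_narrow","gauge_wide","rack","tray","old_reject","toolpost","oil_can","gauge_narrow_front","gauge_narrow_bay","gauge_wide_front","gauge_wide_bay"]:
        print(k,[(round(d["p"],2),[round(float(v),1) for v in d["centre"]]) for d in ctrl.spot_point(s,k)])
E
```

```text
{'clock': 0.0, 'joint_pos': array([ 8.13642951e+01,  2.05922525e+01,  6.33743621e-01, -2.25703827e-02,
       -7.01370635e+01, -1.65060280e+01]), 'qvel': array([ 0.03983845,  0.07227687, -0.04277831,  0.06514206,  0.04975523,
       -0.06820585]), 'tau': array([ 1.64664812e-03, -5.82724357e+01,  2.93044013e+01,  6.99646980e+00,
        6.95226394e-03, -1.65991491e-04]), 'tool_pos': array([0.28658878, 0.61058206, 0.22560554]), 'orientation': array([ 1.79902337e+02, -6.81349804e-03, -2.51494136e+01]), 'force': array([-0.06355361, -0.21449713,  0.11910455]), 'moment': array([-0.01092754,  0.01274042, -0.02983656]), 'gripper_force': 0.0, 'opening': 0.08725909071543947}
top [[411.05800233   0.         278.91607356]
 [  0.         411.05800233 204.45148199]
 [  0.           0.           1.        ]] [[ 0.02630795 -0.99961126 -0.00923179]
 [-0.98865929 -0.0246516  -0.14813883]
 [ 0.14785367  0.01302432 -0.98892349]] [-0.12578834  0.5018417   1.0584271 ]
bush_a [(0.97, [349.6, 156.3]), (0.84, [361.8, 215.9]), (0.56, [353.5, 183.9])]
gauge_narrow [(0.63, [351.6, 155.0])]
gauge_wide [(0.81, [2
[... 778 characters left out ...]
0.1607411   1.31232963]
bush_a [(0.94, [327.9, 272.1]), (0.82, [355.7, 257.8]), (0.67, [303.0, 288.1])]
gauge_narrow [(0.73, [242.6, 189.8])]
gauge_wide [(0.94, [202.6, 315.1]), (0.87, [404.3, 353.3]), (0.62, [292.8, 227.1])]
rack [(0.65, [319.6, 284.6])]
tray [(0.77, [233.3, 147.4]), (0.25, [243.4, 148.7])]
old_reject [(0.81, [243.6, 149.5])]
toolpost [(0.96, [357.0, 198.0])]
oil_can [(0.76, [327.7, 168.2]), (0.54, [351.9, 254.9]), (0.54, [228.3, 199.5])]
gauge_narrow_front [(0.96, [230.1, 196.3])]
gauge_narrow_bay [(0.87, [263.2, 184.1])]
gauge_wide_front [(0.69, [277.3, 232.5]), (0.64, [179.3, 327.1])]
gauge_wide_bay [(0.82, [425.5, 339.4]), (0.76, [312.5, 219.5]), (0.74, [221.7, 300.8])]
```

View pics/top0.png

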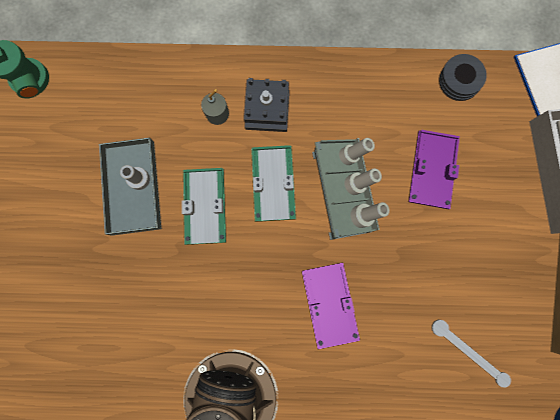

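View pics/side0.png

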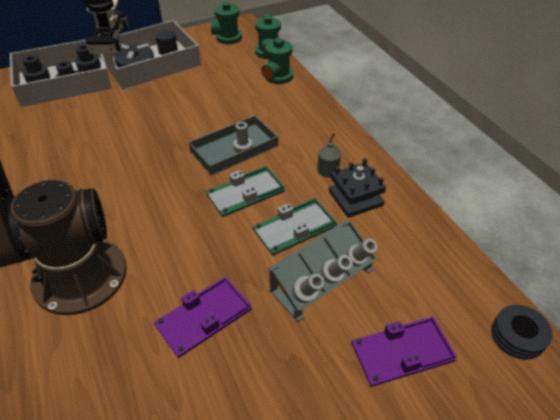

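```bash
cat > h.py <<'E'
from plant import ctrl
import numpy as np,cv2
def proj(s,P):
    c=np.atleast_2d(P)@s["R"].T+s["t"]; c=c@s["camera_matrix"].T
    return c[:,:2]/c[:,2:]
def plane(s,uv,z):
    uv=np.atleast_2d(np.array(uv,float)); d=np.c_[uv,np.ones(len(uv))]@np.linalg.inv(s["camera_matrix"]).T@s["R"]
    o=-s["R"].T@s["t"]; return o+d*((z-o[2])/d[:,2])[:,None]
def tri(obs):
    A=[];b=[]
    for s,uv in obs:
        d=s["R"].T@np.linalg.inv(s["camera_matrix"])@np.array([*uv,1.]); d/=np.linalg.norm(d)
        M=np.eye(3)-np.outer(d,d); A.append(M);b.append(M@(-s["R"].T@s["t"]))
    A=np.vstack(A);b=np.hstack(b); x=np.linalg.lstsq(A,b,rcond=None)[0]
    return x,np.linalg.norm(A@x-b)
E
python3 - <<'E'
from h import *
np.set_printoptions(precision=4,suppress=True)
T=ctrl.snapshot("top");S=ctrl.snapshot("side")
pts={"rack":((342.3,191.6),(319.6,284.6)),"tray":((132.8,186.7),(233.3,147.4)),"old":((140.6,179.6),(243.6,149.5)),"toolpost":((270.5,112.8),(357,198)),"oil":((213.9,112.1),(327.7,168.2)),
"gN":((205,208),(242.6,189.8)),"nf":((205.5,228.5),(230.1,196.3)),"nb":((201.1,187.4),(263.2,184.1)),"gW":((273.8,182.8),(292.8,227.1)),"wf":((272.9,206.5),(277.3,232.5)),"wb":((272,163.8),(312.5,219.5)),
"b1":((349.6,156.3),(355.7,257.8)),"b2":((353.5,183.9),(327.9,272.1)),"b3":((361.8,215.9),(303,288.1))}
for k,(a,b) in pts.items(): print(k,*tri([(T,a),(S,b)]))
for n in("gauge_narrow","gauge_wide","rack","tray"):
    for d in ctrl.silhouettes(T,n)[:3]:
        v,u=np.nonzero(d["mask"])
        if len(u)<20: continue
        P=plane(T,np.c_[u,v],{"rack":.03,"tray":.04}.get(n,.012))[:,:2]
        print(n,round(d["p"],2),d["centre"],cv2.minAreaRect((P*1000).astype(np.float32)))
a=cv2.resize(T["color"][160:250,175:305],None,fx=6,fy=6,interpolation=cv2.INTER_CUBIC)
cv2.imwrite("pics/g1.png",a[:,:,::-1])
b=cv2.resize(S["color"][215:315,265:385],None,fx=6,fy=6,interpolation=cv2.INTER_CUBIC)
cv2.imwrite("pics/r1.png",b[:,:,::-1])
E
```

```text
rack [ 0.5485 -0.2874 -0.0161] 0.007436925925532524
tray [0.547  0.2956 0.0012] 0.004325572031457252
old [ 0.5713  0.2761 -0.0027] 6.605816000468377e-05
toolpost [ 0.7732 -0.0826  0.0093] 0.003975595768330514
oil [ 0.7735  0.0815 -0.0058] 0.0013776101596556143
gN [0.4919 0.0885 0.0145] 0.0022551607404446873
nf [0.4429 0.0828 0.0127] 0.0074060180932108335
nb [ 0.5584  0.105  -0.006 ] 0.006283805424079767
gW [ 0.5667 -0.0956  0.0008] 0.005695269331710559
wf [ 0.5084 -0.0976  0.0061] 0.0073213001797892184
wb [ 0.6265 -0.0901 -0.0039] 0.0009210025080761757
b1 [ 0.6359 -0.2977  0.0549] 0.0008133618475606062
b2 [ 0.5567 -0.3066  0.0553] 0.00720430125746551
b3 [ 0.4743 -0.3273  0.0647] 0.0027632015642941403
gauge_narrow 0.97 [203.4, 206.1] ((501.17376708984375, 94.28111267089844), (212.408203125, 115.45932006835938), 4.52676248550415)
gauge_wide 0.88 [434.2, 169.8] ((618.5559692382812, -539.0317993164062), (124.39138793945312, 210.59759521484375), 80.33245086669922)
gauge_wide 0.84 [330.2, 304.1] ((246.22085571289062, -252.61305236816406), (208.19166564941406, 116.37796783447266), 12.307669639587402)
gauge_wide 0.8 [275.4, 180.1] ((569.1356201171875, -93.50005340576172), (208.275146484375, 111.96006774902344), 4.73496675491333)
rack 0.76 [335.7, 190.6] ((560.7132568359375, -287.4796447753906), (273.3979187011719, 137.9651641845703), 11.827460289001465)
tray 0.67 [127.6, 191.2] ((546.2807006835938, 290.82061767578125), (253.9615478515625, 150.4703826904297), 8.923585891723633)
```

View pics/g1.png

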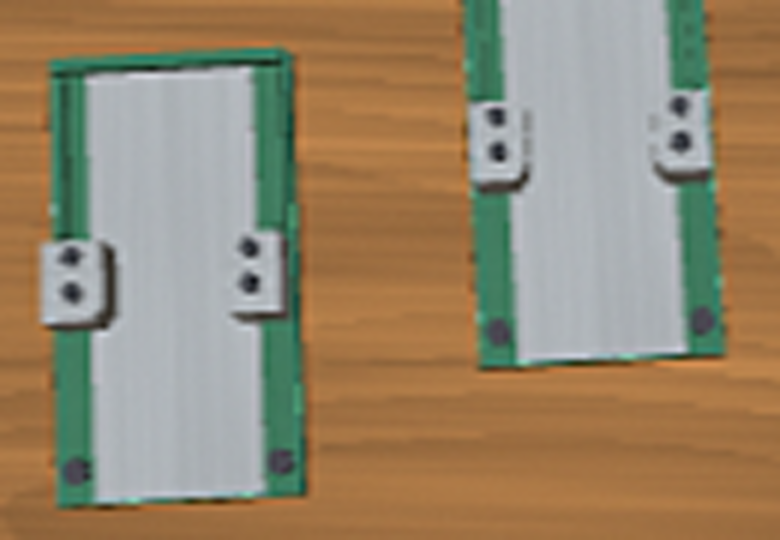

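View pics/r1.png

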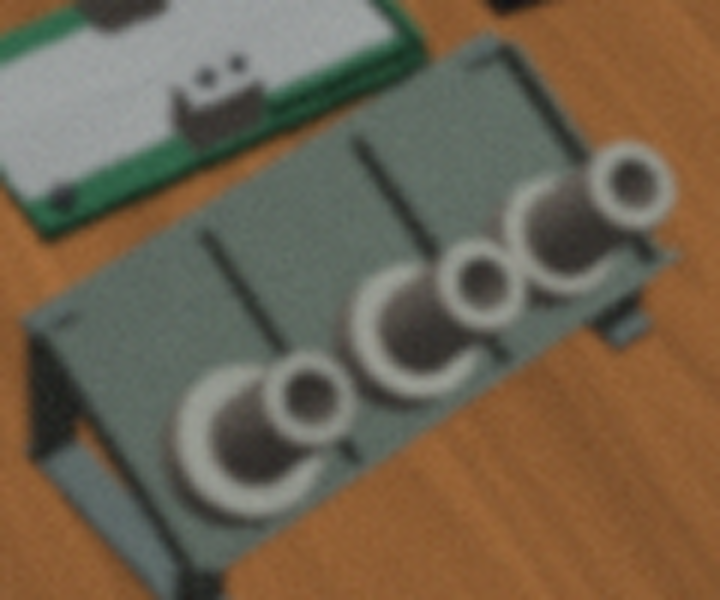

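Run:
```python
from h import *
np.set_printoptions(precision=4,suppress=True)
T=ctrl.snapshot("top")
a=cv2.resize(T["color"][130:250,305:405],None,fx=5,fy=5,interpolation=cv2.INTER_CUBIC)
cv2.imwrite("pics/r2.png",a[:,:,::-1])
f=lambda p,s=6,o=(175,160):((np.array(p,float)+.5)/s-.5+o)
for n,fr,bk,ja in(("N",[(58,507),(305,494)],[(50,62),(288,50)],[(103,280),(232,272)]),("W",[(480,369),(724,355)],[],[(522,142),(657,135)])):
    print(n,"front",plane(T,f(fr),.012)); 
    if bk: print("back",plane(T,f(bk),.022))
    j=plane(T,f(ja),.044); print("jaw",j,"gap",np.linalg.norm(j[0]-j[1]),"mid",j.mean(0))
```

```text
N front [[0.3944 0.1394 0.012 ]
 [0.4031 0.0287 0.012 ]]
back [[0.5962 0.1529 0.022 ]
 [0.6045 0.0443 0.022 ]]
jaw [[0.4932 0.1178 0.044 ]
 [0.4982 0.061  0.044 ]] gap 0.057088731751965806 mid [0.4957 0.0894 0.044 ]
W front [[ 0.4614 -0.0478  0.012 ]
 [ 0.4705 -0.1579  0.012 ]]
jaw [[ 0.5599 -0.0652  0.044 ]
 [ 0.5645 -0.1252  0.044 ]] gap 0.060116847608105047 mid [ 0.5622 -0.0952  0.044 ]
```

View pics/r2.png

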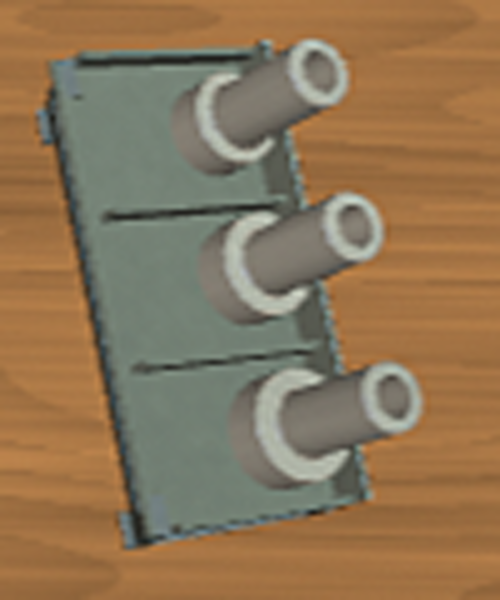

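Run:
```python
from h import *
np.set_printoptions(precision=4,suppress=True)
T=ctrl.snapshot("top");S=ctrl.snapshot("side")
tp=(np.array([(318,73),(353,229),(391,397)])+.5)/5-.5+(305,130)
sp=(np.array([(632,183),(483,283),(314,397)])+.5)/6-.5+(265,215)
Q=[]
for a,b in zip(tp,sp):
    q,e=tri([(T,a),(S,b)]); Q.append(q); print(q,e)
Q=np.array(Q); d=Q[0]-Q[2]; print(d/2, "ang",np.degrees(np.arctan2(d[1],d[0])))
u=d[:2]/np.linalg.norm(d[:2]); lean=np.array([u[1],-u[0]]) # towards -y
ax=np.r_[lean*np.sin(np.radians(27)),np.cos(np.radians(27))]
print("axis",ax)
for q in Q: print("bottom",q-.095*ax,"grasp58",q-.037*ax)
# jaw intensity profiles, rows in top image
g=T["color"].astype(int).sum(2)//3
print(g[206,178:232]);print(g[182,248:300])
print(ctrl.get_obs()["clock"])
```

```text
[ 0.6454 -0.3306  0.1352] 0.0011517073740263083
[ 0.5676 -0.3474  0.135 ] 0.00031563168696955744
[ 0.4853 -0.3652  0.1341] 0.0003296158337300814
[0.0801 0.0173 0.0005] ang 12.216487601752576
axis [ 0.0961 -0.4437  0.891 ]
bottom [ 0.6363 -0.2884  0.0506] grasp58 [ 0.6418 -0.3141  0.1023]
bottom [ 0.5585 -0.3052  0.0504] grasp58 [ 0.564  -0.331   0.1021]
bottom [ 0.4761 -0.3231  0.0495] grasp58 [ 0.4817 -0.3488  0.1012]
[110 110 106 130 169 182 181 184 186 186 183 182 183 170 107  44 122 176
 183 178 179 178 180 181 179 179 176 176 177 176 176 177 181 181 181 184
 169 108  56  31 143 187 188 154  87  73  67  97 117 113 113 113 113 115]
[116 116 116 118  81 144 181 176 180 182 183 181 179 181 161 166 181 181
 179 178 180 180 179 179 180 176 176 179 177 176 177 181 180 177 180 183
 181 183 169 105  52  96 164 187 173 113  98 123 122 121 121 121]
1.75
```

```bash
cat > plan.py <<'E'
import sys,json,numpy as np
from math import ceil
# plan.py x y z yaw  then waypoints "x,y,z,yaw,grip[,mm_per_row]"
def plan(start,wps):
    cur=np.array(start,float)
    for w in wps:
        tgt=np.array(w[:4],float); g=w[4]; st=w[5] if len(w)>5 else 45
        dy=(tgt[3]-cur[3]+180)%360-180
        n=max(ceil(np.linalg.norm(tgt[:3]-cur[:3])*1000/st-1e-6),ceil(abs(dy)/8.5-1e-6),1)
        P=[np.r_[cur[:3]+(tgt[:3]-cur[:3])*i/n,cur[3]+dy*i/n] for i in range(n+1)]
        for i in range(0,n,5):
            b=P[i]; c,s=np.cos(np.radians(b[3])),np.sin(np.radians(b[3])); rows=[]
            for p in P[i+1:i+6]:
                d=p[:3]-b[:3]
                rows.append([round(float(v),3)+0. for v in((c*d[0]+s*d[1])/.2,(s*d[0]-c*d[1])/.2,-d[2]/.2,-(p[3]-b[3])/360,g)])
            print(json.dumps([rows]).replace(" ",""))
        cur=tgt
a=sys.argv[1:]
plan([float(v) for v in a[0].split(",")],[[float(v) for v in x.split(",")] for x in a[1:]])
E
python3 plan.py .287,.611,.227,-25.15 .564,-.331,.22,-77.8,.35 .564,-.331,.083,-77.8,.35,30
```

```text
[[[0.148,0.167,0.002,0.007,0.35],[0.296,0.334,0.003,0.013,0.35],[0.444,0.501,0.005,0.02,0.35],[0.592,0.668,0.006,0.027,0.35],[0.74,0.835,0.008,0.033,0.35]]]
[[[0.179,0.133,0.002,0.007,0.35],[0.359,0.265,0.003,0.013,0.35],[0.538,0.398,0.005,0.02,0.35],[0.718,0.531,0.006,0.027,0.35],[0.897,0.664,0.008,0.033,0.35]]]
[[[0.203,0.093,0.002,0.007,0.35],[0.406,0.185,0.003,0.013,0.35],[0.609,0.278,0.005,0.02,0.35],[0.812,0.371,0.006,0.027,0.35],[1.015,0.463,0.008,0.033,0.35]]]
[[[0.218,0.049,0.002,0.007,0.35],[0.436,0.097,0.003,0.013,0.35],[0.653,0.146,0.005,0.02,0.35],[0.871,0.194,0.006,0.027,0.35],[1.089,0.243,0.008,0.033,0.35]]]
[[[0.223,0.002,0.002,0.007,0.35],[0.446,0.005,0.003,0.013,0.35]]]
[[[0.0,0.0,0.137,0.0,0.35],[0.0,0.0,0.274,0.0,0.35],[0.0,0.0,0.411,0.0,0.35],[0.0,0.0,0.548,0.0,0.35],[0.0,0.0,0.685,0.0,0.35]]]
```

```bash
sed -i 's/else 45/else 39/' plan.py
python3 plan.py .287,.611,.227,-25.15 .564,-.331,.22,-77.8,.35
```

```text
[[[0.125,0.141,0.001,0.006,0.35],[0.25,0.283,0.003,0.011,0.35],[0.376,0.424,0.004,0.017,0.35],[0.501,0.565,0.005,0.023,0.35],[0.626,0.707,0.007,0.028,0.35]]]
[[[0.148,0.117,0.001,0.006,0.35],[0.296,0.234,0.003,0.011,0.35],[0.444,0.351,0.004,0.017,0.35],[0.592,0.469,0.005,0.023,0.35],[0.741,0.586,0.007,0.028,0.35]]]
[[[0.166,0.089,0.001,0.006,0.35],[0.333,0.179,0.003,0.011,0.35],[0.499,0.268,0.004,0.017,0.35],[0.666,0.357,0.005,0.023,0.35],[0.832,0.446,0.007,0.028,0.35]]]
[[[0.179,0.059,0.001,0.006,0.35],[0.359,0.117,0.003,0.011,0.35],[0.538,0.176,0.004,0.017,0.35],[0.718,0.235,0.005,0.023,0.35],[0.897,0.293,0.007,0.028,0.35]]]
[[[0.187,0.026,0.001,0.006,0.35],[0.374,0.052,0.003,0.011,0.35],[0.561,0.078,0.004,0.017,0.35],[0.748,0.105,0.005,0.022,0.35],[0.935,0.131,0.007,0.028,0.35]]]
[[[0.189,-0.007,0.001,0.006,0.35]]]
```

Emit:
{"op": "carry_out", "data": {
  "deltas": [
    [[0.125,0.141,0.001,0.006,0.35],[0.25,0.283,0.003,0.011,0.35],[0.376,0.424,0.004,0.017,0.35],[0.501,0.565,0.005,0.023,0.35],[0.626,0.707,0.007,0.028,0.35]]
  ]
}}

```text
clock: 2.25
tool_pos: [0.3403, 0.4284, 0.2253]
orientation: [-180.0, 0.0, -35.3]
force: [1.3, -0.3, -0.2]
opening: 0.0598
gripper_force: 0.0
```

Emit:
{"op": "carry_out", "data": {
  "deltas": [
    [[0.148,0.117,0.001,0.006,0.35],[0.296,0.234,0.003,0.011,0.35],[0.444,0.351,0.004,0.017,0.35],[0.592,0.469,0.005,0.023,0.35],[0.741,0.586,0.007,0.028,0.35]]
  ]
}}

```text
clock: 2.75
tool_pos: [0.3937, 0.2472, 0.2241]
orientation: [-180.0, 0.0, -45.4]
force: [1.7, 1.6, 1.0]
opening: 0.0591
gripper_force: 0.0
```

Emit:
{"op": "carry_out", "data": {
  "deltas": [
    [[0.166,0.089,0.001,0.006,0.35],[0.333,0.179,0.003,0.011,0.35],[0.499,0.268,0.004,0.017,0.35],[0.666,0.357,0.005,0.023,0.35],[0.832,0.446,0.007,0.028,0.35]]
  ]
}}

```text
clock: 3.25
tool_pos: [0.4474, 0.0662, 0.2228]
orientation: [-179.9, -0.0, -55.4]
force: [0.5, 0.4, 0.3]
opening: 0.0588
gripper_force: 0.0
```

Emit:
{"op": "carry_out", "data": {
  "deltas": [
    [[0.179,0.059,0.001,0.006,0.35],[0.359,0.117,0.003,0.011,0.35],[0.538,0.176,0.004,0.017,0.35],[0.718,0.235,0.005,0.023,0.35],[0.897,0.293,0.007,0.028,0.35]]
  ]
}}

```text
clock: 3.75
tool_pos: [0.5012, -0.115, 0.2213]
orientation: [-180.0, -0.0, -65.5]
force: [0.9, 0.9, 0.4]
opening: 0.0591
gripper_force: 0.0
```

Emit:
{"op": "carry_out", "data": {
  "deltas": [
    [[0.187,0.026,0.001,0.006,0.35],[0.374,0.052,0.003,0.011,0.35],[0.561,0.078,0.004,0.017,0.35],[0.748,0.105,0.005,0.022,0.35],[0.935,0.131,0.007,0.028,0.35]]
  ]
}}

```text
clock: 4.25
tool_pos: [0.555, -0.296, 0.2196]
orientation: [-180.0, -0.0, -75.6]
force: [1.7, -0.0, -0.1]
opening: 0.0592
gripper_force: 0.0
```

Emit:
{"op": "carry_out", "data": {
  "deltas": [
    [[0.189,-0.007,0.001,0.006,0.35],[0.189,-0.007,0.001,0.006,0.35],[0.189,-0.007,0.001,0.006,0.35]]
  ]
}}

```text
clock: 4.55
tool_pos: [0.5652, -0.3314, 0.2185]
orientation: [179.9, 0.0, -77.8]
force: [-0.7, 0.3, -0.6]
opening: 0.0595
gripper_force: 0.0
```

Emit:
{"op": "carry_out", "data": {
  "deltas": [
    [[0,0,0.16,0,0.35],[0,0,0.32,0,0.35],[0,0,0.48,0,0.35],[0,0,0.6,0,0.35],[0,0,0.68,0,0.35]]
  ]
}}

```text
clock: 5.05
tool_pos: [0.5646, -0.3291, 0.0818]
orientation: [179.9, 0.1, -77.6]
force: [-0.6, 0.6, 0.1]
opening: 0.0591
gripper_force: 0.0
```

Emit:
{"op": "carry_out", "data": {
  "deltas": [
    [[0,0,0,0,-1],[0,0,0,0,-1],[0,0,0,0,-1],[0,0,0,0,-1]]
  ]
}}

```text
clock: 5.45
tool_pos: [0.5649, -0.3309, 0.0847]
orientation: [180.0, -0.0, -77.7]
force: [-4.1, -3.3, 2.3]
opening: 0.0355
gripper_force: 30.0
```

```bash
python3 plan.py .5652,-.3314,.0825,-77.8 .5652,-.3314,.18,-77.8,-1 .529,-.098,.18,4.6,-1 .529,-.098,.064,4.6,-1,29
```

```text
[[[0.0,0.0,-0.162,0.0,-1.0],[0.0,0.0,-0.325,0.0,-1.0],[0.0,0.0,-0.487,0.0,-1.0]]]
[[[-0.118,-0.007,0.0,-0.023,-1.0],[-0.236,-0.014,0.0,-0.046,-1.0],[-0.354,-0.021,0.0,-0.069,-1.0],[-0.472,-0.028,0.0,-0.092,-1.0],[-0.589,-0.035,0.0,-0.114,-1.0]]]
[[[-0.084,-0.083,0.0,-0.023,-1.0],[-0.168,-0.166,0.0,-0.046,-1.0],[-0.252,-0.249,0.0,-0.069,-1.0],[-0.336,-0.332,0.0,-0.092,-1.0],[-0.421,-0.414,0.0,-0.114,-1.0]]]
[[[0.0,0.0,0.145,0.0,-1.0],[0.0,0.0,0.29,0.0,-1.0],[0.0,0.0,0.435,0.0,-1.0],[0.0,0.0,0.58,0.0,-1.0]]]
```

Emit:
{"op": "carry_out", "data": {
  "deltas": [
    [[0.0,0.0,-0.1,0.0,-1.0],[0.0,0.0,-0.25,0.0,-1.0],[0.0,0.0,-0.4,0.0,-1.0],[0.0,0.0,-0.487,0.0,-1.0]]
  ]
}}

```text
clock: 5.85
tool_pos: [0.5659, -0.3305, 0.1833]
orientation: [-179.9, -0.0, -77.7]
force: [1.3, 0.2, -5.9]
opening: 0.0358
gripper_force: 30.0
```

Emit:
{"op": "carry_out", "data": {
  "deltas": [
    [[-0.118,-0.007,0.0,-0.023,-1.0],[-0.236,-0.014,0.0,-0.046,-1.0],[-0.354,-0.021,0.0,-0.069,-1.0],[-0.472,-0.028,0.0,-0.092,-1.0],[-0.589,-0.035,0.0,-0.114,-1.0]]
  ]
}}

```text
clock: 6.35
tool_pos: [0.5462, -0.2126, 0.1804]
orientation: [-180.0, 0.1, -36.4]
force: [0.4, 0.2, -6.9]
opening: 0.0353
gripper_force: 30.0
```

Emit:
{"op": "carry_out", "data": {
  "deltas": [
    [[-0.084,-0.083,0.0,-0.023,-1.0],[-0.168,-0.166,0.0,-0.046,-1.0],[-0.252,-0.249,0.0,-0.069,-1.0],[-0.336,-0.332,0.0,-0.092,-1.0],[-0.421,-0.414,0.0,-0.114,-1.0]]
  ]
}}

```text
clock: 6.85
tool_pos: [0.5281, -0.096, 0.1805]
orientation: [-179.9, 0.0, 4.7]
force: [0.7, -1.0, -6.0]
opening: 0.0354
gripper_force: 30.0
```

Emit:
{"op": "carry_out", "data": {
  "deltas": [
    [[0.0,0.0,0.145,0.0,-1.0],[0.0,0.0,0.29,0.0,-1.0],[0.0,0.0,0.435,0.0,-1.0],[0.0,0.0,0.58,0.0,-1.0],[0.0,0.0,0.58,0.0,-1.0]]
  ]
}}

```text
clock: 7.35
tool_pos: [0.5254, -0.0973, 0.0611]
orientation: [-180.0, 0.5, 4.3]
force: [-1.9, 0.2, -6.3]
opening: 0.0354
gripper_force: 30.0
```

Run:
```python
from h import *
a=[]
for n in("top","side"):
    s=ctrl.snapshot(n); o=ctrl.get_obs(); u,v=proj(s,o["tool_pos"])[0].astype(int)
    a.append(cv2.resize(s["color"][v-45:v+45,u-45:u+45],(390,390),interpolation=cv2.INTER_CUBIC)[:,:,::-1])
cv2.imwrite("pics/p1.png",np.hstack(a)); print(o["tool_pos"],o["orientation"],o["force"],o["moment"])
```

```text
[ 0.5288747  -0.09733068  0.06506637] [1.79988596e+02 6.66813739e-02 4.38699789e+00] [ 0.1414492   0.04181905 -4.99739598] [-0.05916939 -0.20919804 -0.06718262]
```

View pics/p1.png

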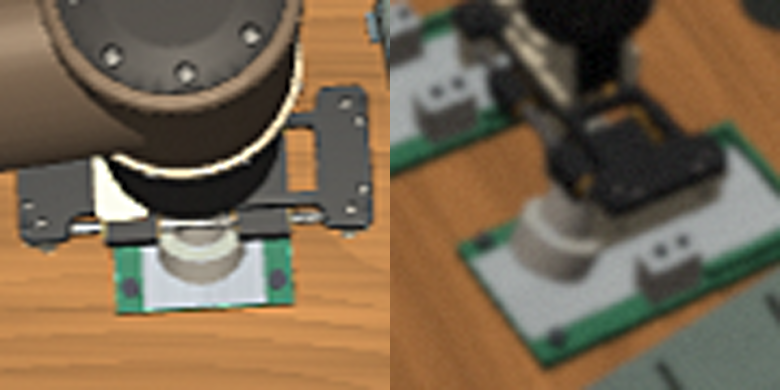

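Emit:
{"op": "carry_out", "data": {
  "deltas": [
    [[0,0,0.02,0,-1],[0,0,0.03,0,-1],[0,0,0.035,0,-1],[0,0,0.035,0,-1]]
  ]
}}

```text
clock: 7.85
tool_pos: [0.5293, -0.0973, 0.0582]
orientation: [-180.0, -0.0, 4.4]
force: [-0.4, -0.4, -5.7]
opening: 0.0354
gripper_force: 30.0
```

Emit:
{"op": "carry_out", "data": {
  "deltas": [
    [[0,0,0.008,0,-1],[0,0,0.015,0,-1],[0,0,0.015,0,-1]]
  ]
}}

```text
clock: 8.15
tool_pos: [0.5294, -0.0973, 0.055]
orientation: [180.0, -0.0, 4.4]
force: [0.1, -0.2, -2.8]
opening: 0.0355
gripper_force: 30.0
```

Emit:
{"op": "carry_out", "data": {
  "deltas": [
    [[-0.038,0,0.005,0,-1],[-0.077,0,0.011,0,-1],[-0.113,0,0.021,0,-1],[-0.144,0,0.033,0,-1],[-0.144,0,0.033,0,-1]]
  ]
}}

```text
clock: 8.65
tool_pos: [0.5058, -0.0992, 0.0522]
orientation: [180.0, -0.7, 4.5]
force: [3.0, 0.5, 17.7]
opening: 0.0359
gripper_force: 30.0
```

```bash
cat > look.py <<'E'
import sys
from h import *
a=[]
for n in("top","side"):
    s=ctrl.snapshot(n); o=ctrl.get_obs(); u,v=proj(s,o["tool_pos"])[0].astype(int)
    a.append(cv2.resize(s["color"][v-40:v+40,u-40:u+40],(390,390),interpolation=cv2.INTER_CUBIC)[:,:,::-1])
cv2.imwrite(sys.argv[1],np.hstack(a)); print(o["tool_pos"],o["force"],o["moment"])
E
python3 look.py pics/p2.png
```

```text
[ 0.5058789  -0.09914858  0.05225655] [ 3.259943    0.11054533 18.73652951] [ 0.2891735  -1.52987957 -0.1026317 ]
```

View pics/p2.png

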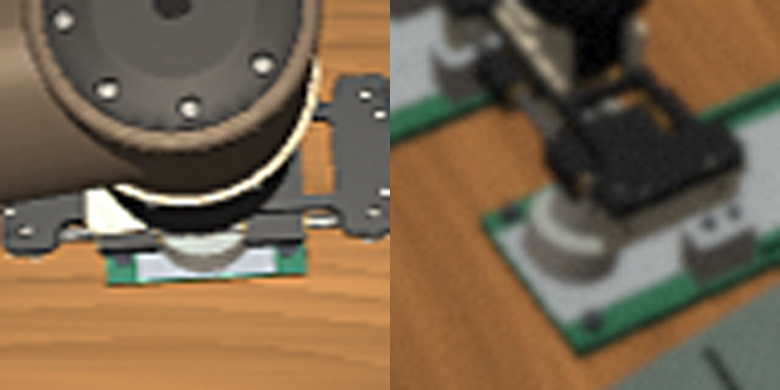

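Emit:
{"op": "carry_out", "data": {
  "deltas": [
    [[0,0,-0.02,0,0.0],[0,0,-0.02,0,0.0],[0,0,-0.02,0,0.0],[0,0,-0.02,0,0.0]]
  ]
}}

```text
clock: 9.15
tool_pos: [0.4997, -0.0996, 0.0518]
orientation: [180.0, 0.1, 4.4]
force: [0.6, -0.5, -0.7]
opening: 0.044
gripper_force: 0.0
```

```bash
python3 look.py pics/p3.png
```

```text
[ 0.50000572 -0.09957246  0.05178961] [ 0.57124086 -0.54268219  0.37942702] [-0.04204216  0.0113313  -0.01041653]
```

View pics/p3.png

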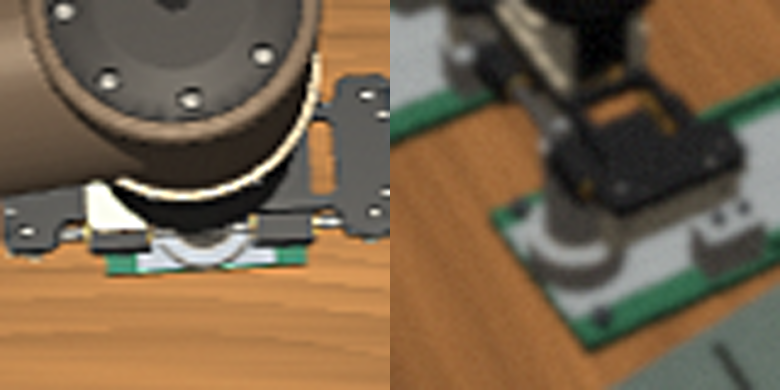

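Run:
```python
from h import *
np.set_printoptions(precision=4,suppress=True)
for n in("top","side"):
    s=ctrl.snapshot(n)
    for k in("bush_a","old_reject"):
        for d in ctrl.silhouettes(s,k):
            m=d["mask"]; v,u=np.nonzero(m)
            if len(u)<30: continue
            X=plane(s,[d["centre"]],.05)[0]
            up=np.array([0,0,1.]) if X[1]>-.22 else np.array([.0961,-.4437,.891])
            a=proj(s,X+up*.03)[0]-proj(s,X-up*.03)[0]; a/=np.linalg.norm(a); p=np.array([-a[1],a[0]])
            t=np.c_[u,v]@p; h=np.c_[u,v]@a
            depth=(s["R"]@X+s["t"])[2]; sc=depth/s["camera_matrix"][0,0]*1000
            hb=np.round(h).astype(int); w=[round(float((np.ptp(t[hb==i])+1)*sc),0) for i in range(hb.min(),hb.max()+1)]
            print(n,k,round(d["p"],2),d["centre"],X,"max",(np.ptp(t)+1)*sc,w)
    for d in ctrl.spot_point(s,"bush_a"): print("origin",round(d["p"],2),d["centre"],plane(s,[d["centre"]],.012)[0])
```

```text
top bush_a 0.81 [358.8, 152.2] [ 0.6497 -0.3232  0.05  ] max 52.012742539434754 [12.0, 27.0, 35.0, 36.0, 42.0, 42.0, 46.0, 48.0, 51.0, 48.0, 48.0, 52.0, 48.0, 48.0, 48.0, 48.0, 45.0, 42.0, 42.0, 40.0, 36.0, 40.0, 39.0, 39.0, 39.0, 39.0, 36.0, 36.0, 38.0, 36.0, 36.0, 36.0, 39.0, 36.0, 34.0, 27.0, 21.0, 3.0]
top bush_a 0.64 [370.5, 214.0] [ 0.4836 -0.3534  0.05  ] max 59.170791884287745 [16.0, 30.0, 36.0, 46.0, 49.0, 49.0, 52.0, 55.0, 55.0, 57.0, 57.0, 57.0, 57.0, 57.0, 57.0, 57.0, 55.0, 51.0, 51.0, 46.0, 44.0, 41.0, 36.0, 35.0, 38.0, 38.0, 36.0, 36.0, 38.0, 38.0, 36.0, 36.0, 38.0, 36.0, 36.0, 33.0, 27.0, 22.0, 13.0]
top bush_a 0.19 [336.2, 187.1] [ 0.5531 -0.2633  0.05  ] max 275.7746314460255 [3.0, 17.0, 20.0, 24.0, 29.0, 35.0, 49.0, 67.0, 78.0, 87.0, 89.0, 103.0, 119.0, 127.0, 147.0, 161.0, 174.0, 189.0, 235.0, 237.0, 237.0, 244.0, 247.0, 250.0, 255.0, 257.0, 262.0, 264.0, 267.0, 267.0, 264.0, 264.0, 268.0, 267.0, 267.0, 270.0, 270.0, 267.0, 267.0, 267.0, 267.0, 264.0, 264.0, 264.0, 262.0, 262.0, 255.0, 255.0, 252.0, 247.0, 241.0, 183.0, 183.0, 179.0, 173.0, 159.0, 147.0, 139.0, 129
[... 472 characters left out ...]
 37.0, 35.0, 30.0, 26.0, 17.0, 6.0]
side bush_a 0.83 [308.3, 286.7] [ 0.4906 -0.3199  0.05  ] max 64.46252269778692 [11.0, 20.0, 37.0, 40.0, 42.0, 45.0, 50.0, 52.0, 55.0, 59.0, 59.0, 61.0, 63.0, 61.0, 63.0, 59.0, 64.0, 63.0, 63.0, 63.0, 59.0, 57.0, 54.0, 54.0, 51.0, 45.0, 42.0, 42.0, 40.0, 37.0, 39.0, 37.0, 33.0, 28.0, 25.0, 16.0, 2.0]Traceback (most recent call last):
  File "<stdin>", line 14, in <module>
    return _methods._ptp(a, axis=axis, out=out, **kwargs)
           ~~~~~~~~~~~~~^^^^^^^^^^^^^^^^^^^^^^^^^^^^^^^^^
    umr_maximum(a, axis, None, out, keepdims),
    ~~~~~~~~~~~^^^^^^^^^^^^^^^^^^^^^^^^^^^^^^
ValueError: zero-size array to reduction operation maximum which has no identity
```

Emit:
{"op": "carry_out", "data": {
  "deltas": [
    [[0,0,0,0,-1],[0,0,0,0,-1],[0,0,0,0,-1],[0,0,-0.005,0,-1]]
  ]
}}

```text
clock: 9.95
tool_pos: [0.4997, -0.0995, 0.0526]
orientation: [-180.0, 0.1, 4.4]
force: [-0.7, 0.1, -5.9]
opening: 0.0353
gripper_force: 30.0
```

Emit:
{"op": "carry_out", "data": {
  "deltas": [
    [[0.04,0,0,0,-1],[0.08,0,0,0,-1],[0.11,0,0,0,-1],[0.14,0,0,0,-1],[0.14,0,0,0,-1]]
  ]
}}

```text
clock: 10.45
tool_pos: [0.5294, -0.0972, 0.053]
orientation: [180.0, -0.0, 4.4]
force: [-0.1, 0.2, -6.7]
opening: 0.0355
gripper_force: 30.0
```

Emit:
{"op": "carry_out", "data": {
  "deltas": [
    [[0.025,0,0,0,-1],[0.05,0,0,0,-1],[0.075,0,0,0,-1],[0.09,0,0,0,-1],[0.09,0,0,0,-1]]
  ]
}}

```text
clock: 10.95
tool_pos: [0.5468, -0.0959, 0.0531]
orientation: [180.0, -0.0, 4.4]
force: [0.3, 0.4, -6.0]
opening: 0.0351
gripper_force: 30.0
```

Emit:
{"op": "carry_out", "data": {
  "deltas": [
    [[0.015,0,0,0,-1],[0.03,0,0,0,-1],[0.045,0,0,0,-1],[0.06,0,0,0,-1],[0.06,0,0,0,-1]]
  ]
}}

```text
clock: 11.45
tool_pos: [0.5588, -0.095, 0.0532]
orientation: [180.0, -0.0, 4.4]
force: [1.0, -0.9, -6.3]
opening: 0.0353
gripper_force: 30.0
```

Emit:
{"op": "carry_out", "data": {
  "deltas": [
    [[0.015,0,0,0,-1],[0.03,0,0,0,-1],[0.045,0,0,0,-1],[0.06,0,0,0,-1],[0.06,0,0,0,-1]]
  ]
}}

```text
clock: 11.95
tool_pos: [0.5707, -0.0941, 0.0531]
orientation: [180.0, -0.0, 4.4]
force: [0.4, -0.8, -5.6]
opening: 0.0352
gripper_force: 30.0
```

Emit:
{"op": "carry_out", "data": {
  "deltas": [
    [[0.05,0,0,0,-1],[0.11,0,0,0,-1],[0.18,-0.001,0,0,-1],[0.24,-0.001,0,0,-1],[0.27,-0.001,0,0,-1]]
  ]
}}

```text
clock: 12.45
tool_pos: [0.6258, -0.0897, 0.053]
orientation: [180.0, -0.0, 4.4]
force: [-0.1, 0.2, -5.7]
opening: 0.0351
gripper_force: 30.0
```

Emit:
{"op": "carry_out", "data": {
  "deltas": [
    [[0,0,0.003,0,-1],[0,0,0.006,0,-1],[0,0,0.005,0,0.1],[0,0,0.005,0,0.3],[0,0,0.0,0,0.3]]
  ]
}}

```text
clock: 12.95
tool_pos: [0.6239, -0.0899, 0.0537]
orientation: [180.0, -0.0, 4.4]
force: [-1.0, 0.5, -0.2]
opening: 0.0532
gripper_force: 0.0
```

Emit:
{"op": "carry_out", "data": {
  "deltas": [
    [[0,0,-0.05,0,0.3],[0,0,-0.2,0,0.35],[0,0,-0.4,0,0.35],[0,0,-0.58,0,0.35],[0,0,-0.7,0,0.35]]
  ]
}}

```text
clock: 13.45
tool_pos: [0.6249, -0.09, 0.1975]
orientation: [180.0, -0.2, 4.4]
force: [0.8, -0.4, 0.0]
opening: 0.0593
gripper_force: 0.0
```

```bash
python3 plan.py .6243,-.09,.193,4.4 .6418,-.3141,.193,-77.8,.35 .6418,-.3141,.083,-77.8,.35,28
python3 - <<'E'
from h import *
o=ctrl.get_obs();print(o["tool_pos"],o["orientation"],o["clock"])
for n in("top","side"):
    s=ctrl.snapshot(n)
    for d in ctrl.spot_point(s,"bush_a"): print(n,"origin",round(d["p"],2),d["centre"],plane(s,[d["centre"]],.012)[0])
    for d in ctrl.search_frame(s,"bush_a"): print(n,"ctr",round(d["p"],2),d["centre"],plane(s,[d["centre"]],.06)[0])
E
```

```text
[[[0.0,0.112,0.0,0.023,0.35],[0.0,0.225,0.0,0.046,0.35],[0.0,0.337,0.0,0.069,0.35],[0.001,0.45,0.0,0.091,0.35],[0.001,0.562,0.0,0.114,0.35]]]
[[[0.074,0.085,0.0,0.023,0.35],[0.148,0.169,0.0,0.046,0.35],[0.222,0.254,0.0,0.069,0.35],[0.296,0.338,0.0,0.091,0.35],[0.37,0.423,0.0,0.114,0.35]]]
[[[0.0,0.0,0.137,0.0,0.35],[0.0,0.0,0.275,0.0,0.35],[0.0,0.0,0.412,0.0,0.35],[0.0,0.0,0.55,0.0,0.35]]]
[ 0.62490109 -0.08997919  0.1974922 ] [179.97551489  -0.24097664   4.4009587 ] 13.45
top origin 0.97 [360.7, 214.6] [ 0.48632924 -0.3348966   0.012     ]
top origin 0.89 [271.2, 165.8] [ 0.6160943  -0.08839176  0.012     ]
top origin 0.74 [348.8, 158.2] [ 0.64281939 -0.30251944  0.012     ]
top ctr 0.89 [270.3, 163.8] [ 0.60963099 -0.08753102  0.06      ]
top ctr 0.81 [356.1, 150.0] [ 0.65268949 -0.31424355  0.06      ]
top ctr 0.7 [369.6, 215.7] [ 0.47782435 -0.34890118  0.06      ]
side origin 0.81 [307.0, 218.0] [ 0.60863898 -0.09104849  0.012     ]
side origin 0.72 [357.0, 197.5] [ 0.77573403 -0.08303025  0.012     ]
side origin 0.69 [304.4, 288.7] [ 0.49275595 -0.29798226  0.012     ]
side ctr 0.83 [359.9, 251.5] [ 0.65260207 -0.28829915  0.06      ]
side ctr 0.62 [308.5, 285.8] [ 0.48865256 -0.32393107  0.06      ]
```

Emit:
{"op": "carry_out", "data": {
  "deltas": [
    [[0.0,0.112,0.0,0.023,0.35],[0.0,0.225,0.0,0.046,0.35],[0.0,0.337,0.0,0.069,0.35],[0.001,0.45,0.0,0.091,0.35],[0.001,0.562,0.0,0.114,0.35]]
  ]
}}

```text
clock: 14.25
tool_pos: [0.6322, -0.2027, 0.1917]
orientation: [179.9, 0.1, -37.0]
force: [0.0, 0.2, 0.4]
opening: 0.0586
gripper_force: 0.0
```

Emit:
{"op": "carry_out", "data": {
  "deltas": [
    [[0.074,0.085,0.0,0.023,0.35],[0.148,0.169,0.0,0.046,0.35],[0.222,0.254,0.0,0.069,0.35],[0.296,0.338,0.0,0.091,0.35],[0.37,0.423,0.0,0.114,0.35]]
  ]
}}

```text
clock: 14.75
tool_pos: [0.641, -0.3147, 0.1915]
orientation: [179.9, 0.1, -78.0]
force: [0.8, -0.1, 0.3]
opening: 0.0593
gripper_force: 0.0
```

Run:
```python
from h import *
o=ctrl.get_obs();print(o["tool_pos"],o["orientation"],o["clock"])
S={}
for n in("top","side"):
    s=ctrl.snapshot(n);S[n]=s
    for d in ctrl.spot_point(s,"bush_a"): print(n,"origin",round(d["p"],2),d["centre"],plane(s,[d["centre"]],.012)[0])
a=[cv2.resize(S[n]["color"][r:r+80,c:c+80],(390,390),interpolation=cv2.INTER_CUBIC)[:,:,::-1].copy() for n,r,c in(("top",135,235),("side",175,260))]
# overlay: expected base circle at +60 and wide jaw rectangle ends
for i,(n,r,c) in enumerate((("top",135,235),("side",175,260))):
    u=np.array([np.cos(np.radians(4.6)),np.sin(np.radians(4.6))]);w=np.array([-u[1],u[0]]);O=np.array([.566,-.095])
    for z,R in((.107,.018),(.038,.0275)):
        P=[np.r_[O+u*(.05+R*np.cos(t))+w*R*np.sin(t),z] for t in np.linspace(0,6.28,60)]
        q=((proj(S[n],np.array(P))-(c,r)+.5)*390/80).astype(int)
        cv2.polylines(a[i],[q],True,(0,0,255),1)
cv2.imwrite("pics/w1.png",np.hstack(a))
```

```text
[ 0.64098886 -0.3147045   0.1915235 ] [ 1.79858498e+02  6.70789285e-02 -7.80343359e+01] 14.75
top origin 0.96 [359.2, 213.7] [ 0.48868638 -0.33084588  0.012     ]
top origin 0.94 [347.8, 157.7] [ 0.64417739 -0.29975467  0.012     ]
side origin 0.97 [354.7, 256.8] [ 0.65623146 -0.26657403  0.012     ]
side origin 0.93 [308.7, 218.9] [ 0.61130002 -0.09612403  0.012     ]
side origin 0.9 [303.9, 289.4] [ 0.49069101 -0.29928539  0.012     ]
side origin 0.34 [294.9, 226.4] [ 0.56431176 -0.10423151  0.012     ]
```

View pics/w1.png

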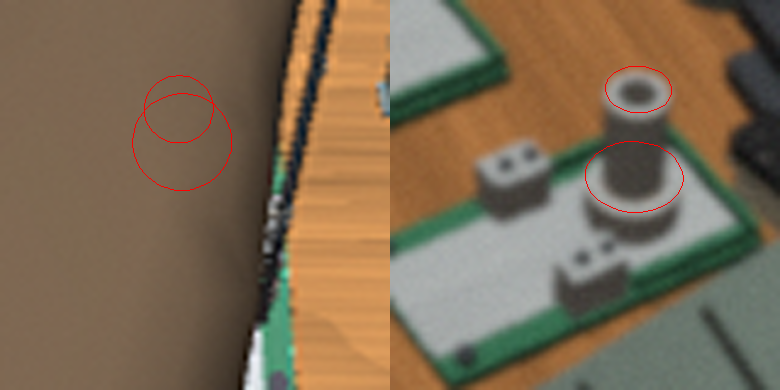

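Emit:
{"op": "carry_out", "data": {
  "deltas": [
    [[0,0,0.14,0,0.35],[0,0,0.28,0,0.35],[0,0,0.42,0,0.35],[0,0,0.5,0,0.35],[0,0,0.545,0,0.35]]
  ]
}}

```text
clock: 15.45
tool_pos: [0.6406, -0.3126, 0.0818]
orientation: [179.8, 0.1, -77.6]
force: [0.9, 0.2, 0.1]
opening: 0.059
gripper_force: 0.0
```

Emit:
{"op": "carry_out", "data": {
  "deltas": [
    [[0,0,0,0,-1],[0,0,0,0,-1],[0,0,0,0,-1],[0,0,0,0,-1]]
  ]
}}

```text
clock: 15.85
tool_pos: [0.6416, -0.3145, 0.0856]
orientation: [-180.0, -0.1, -77.7]
force: [-2.7, -2.5, 2.3]
opening: 0.0355
gripper_force: 30.0
```

Emit:
{"op": "carry_out", "data": {
  "deltas": [
    [[0,0,-0.1,0,-1],[0,0,-0.25,0,-1],[0,0,-0.42,0,-1],[0,0,-0.55,0,-1],[0,0,-0.6,0,-1]]
  ]
}}

```text
clock: 16.35
tool_pos: [0.6426, -0.3142, 0.2073]
orientation: [-179.8, -0.1, -77.7]
force: [0.2, -0.1, -5.4]
opening: 0.0352
gripper_force: 30.0
```

```bash
python3 plan.py .6415,-.3145,.2045,-77.8 .4701,.0897,.19,4.6,-1 .4701,.0897,.062,4.6,-1,26
```

```text
[[[-0.18,0.034,0.006,-0.019,-1.0],[-0.359,0.068,0.012,-0.038,-1.0],[-0.539,0.103,0.018,-0.057,-1.0],[-0.719,0.137,0.024,-0.076,-1.0],[-0.899,0.171,0.03,-0.095,-1.0]]]
[[[-0.168,-0.073,0.006,-0.019,-1.0],[-0.335,-0.146,0.012,-0.038,-1.0],[-0.503,-0.219,0.018,-0.057,-1.0],[-0.671,-0.292,0.024,-0.076,-1.0],[-0.838,-0.366,0.03,-0.095,-1.0]]]
[[[-0.097,-0.155,0.006,-0.019,-1.0],[-0.194,-0.31,0.012,-0.038,-1.0]]]
[[[0.0,0.0,0.128,0.0,-1.0],[0.0,0.0,0.256,0.0,-1.0],[0.0,0.0,0.384,0.0,-1.0],[0.0,0.0,0.512,0.0,-1.0],[0.0,0.0,0.64,0.0,-1.0]]]
```

Emit:
{"op": "carry_out", "data": {
  "deltas": [
    [[-0.18,0.034,0.006,-0.019,-1.0],[-0.359,0.068,0.012,-0.038,-1.0],[-0.539,0.103,0.018,-0.057,-1.0],[-0.719,0.137,0.024,-0.076,-1.0],[-0.899,0.171,0.03,-0.095,-1.0]]
  ]
}}

```text
clock: 16.85
tool_pos: [0.5682, -0.1441, 0.1966]
orientation: [180.0, 0.1, -43.3]
force: [0.5, 1.1, -5.0]
opening: 0.0355
gripper_force: 30.0
```

Emit:
{"op": "carry_out", "data": {
  "deltas": [
    [[-0.168,-0.073,0.006,-0.019,-1.0],[-0.335,-0.146,0.012,-0.038,-1.0],[-0.503,-0.219,0.018,-0.057,-1.0],[-0.671,-0.292,0.024,-0.076,-1.0],[-0.838,-0.366,0.03,-0.095,-1.0]]
  ]
}}

```text
clock: 17.35
tool_pos: [0.4971, 0.024, 0.191]
orientation: [-180.0, 0.1, -9.1]
force: [0.6, 0.2, -5.5]
opening: 0.0355
gripper_force: 30.0
```

Emit:
{"op": "carry_out", "data": {
  "deltas": [
    [[-0.097,-0.155,0.006,-0.019,-1.0],[-0.194,-0.31,0.012,-0.039,-1.0],[-0.194,-0.31,0.012,-0.039,-1.0]]
  ]
}}

```text
clock: 17.65
tool_pos: [0.4684, 0.0932, 0.1888]
orientation: [-179.9, 0.1, 5.1]
force: [-0.2, -0.8, -4.5]
opening: 0.0359
gripper_force: 30.0
```

Emit:
{"op": "carry_out", "data": {
  "deltas": [
    [[0.0,0.0,0.128,0.0,-1.0],[0.0,0.0,0.256,0.0,-1.0],[0.0,0.0,0.384,0.0,-1.0],[0.0,0.0,0.512,0.0,-1.0],[0.0,0.0,0.62,0.0,-1.0]]
  ]
}}

```text
clock: 18.15
tool_pos: [0.4694, 0.0896, 0.0638]
orientation: [180.0, 0.1, 4.7]
force: [0.1, 0.6, -5.1]
opening: 0.0357
gripper_force: 30.0
```

Emit:
{"op": "carry_out", "data": {
  "deltas": [
    [[0.0,0.0,0.01,0.0,-1.0],[0.0,0.0,0.02,0.0,-1.0],[0.0,0.0,0.02,0.0,-1.0]]
  ]
}}

```text
clock: 18.45
tool_pos: [0.471, 0.0905, 0.0624]
orientation: [-180.0, -0.1, 4.7]
force: [-0.5, 0.3, -5.1]
opening: 0.0355
gripper_force: 30.0
```

Emit:
{"op": "carry_out", "data": {
  "deltas": [
    [[0,0,0.015,0,-1],[0,0,0.03,0,-1],[0,0,0.03,0,-1],[0,0,0.03,0,-1]]
  ]
}}

```text
clock: 18.85
tool_pos: [0.4705, 0.0904, 0.0559]
orientation: [-180.0, -0.0, 4.7]
force: [0.0, -0.8, -5.2]
opening: 0.0353
gripper_force: 30.0
```

Emit:
{"op": "carry_out", "data": {
  "deltas": [
    [[0,0,0.007,0,-1],[0,0,0.012,0,-1],[0,0,0.012,0,-1]]
  ]
}}

```text
clock: 19.15
tool_pos: [0.471, 0.0906, 0.0542]
orientation: [-180.0, -0.1, 4.8]
force: [-2.1, -1.0, 5.0]
opening: 0.0354
gripper_force: 30.0
```

Emit:
{"op": "carry_out", "data": {
  "deltas": [
    [[-0.042,0,0.0,0,-1],[-0.085,0,0.006,0,-1],[-0.127,0,0.015,0,-1],[-0.165,0,0.024,0,-1],[-0.165,0,0.024,0,-1]]
  ]
}}

```text
clock: 19.65
tool_pos: [0.4407, 0.0896, 0.0512]
orientation: [-179.8, -0.5, 4.9]
force: [3.1, -0.2, 15.5]
opening: 0.0355
gripper_force: 30.0
```

Emit:
{"op": "carry_out", "data": {
  "deltas": [
    [[0,0,-0.015,0,0.0],[0,0,-0.015,0,0.0],[0,0,-0.015,0,0.0],[0,0,-0.015,0,0.0]]
  ]
}}

```text
clock: 20.05
tool_pos: [0.4371, 0.0874, 0.0512]
orientation: [180.0, 0.0, 4.7]
force: [0.0, 0.5, 0.4]
opening: 0.0438
gripper_force: 0.0
```

Emit:
{"op": "carry_out", "data": {
  "deltas": [
    [[0,0,0,0,-1],[0,0,0,0,-1],[0,0,0,0,-1]]
  ]
}}

```text
clock: 20.35
tool_pos: [0.4379, 0.0881, 0.0515]
orientation: [-180.0, -0.0, 4.7]
force: [0.2, 2.2, -1.8]
opening: 0.0353
gripper_force: 29.9
```

Run:
```python
from h import *
o=ctrl.get_obs();print(o["tool_pos"],o["orientation"],o["clock"],o["force"],o["moment"],o["opening"])
for n in("top","side"):
    s=ctrl.snapshot(n)
    for d in ctrl.spot_point(s,"bush_a"): print(n,"origin",round(d["p"],2),d["centre"],plane(s,[d["centre"]],.012)[0])
```

```text
[0.43789818 0.08809488 0.05151116] [-1.79968483e+02 -2.95288070e-02  4.73923535e+00] 20.35 [ 0.15155602  2.16844855 -1.75191751] [ 1.15387462  0.03479087 -0.00895513] 0.0352948076943522
top origin 0.8 [272.0, 164.4] [ 0.62011767 -0.09048904  0.012     ]
top origin 0.56 [363.7, 217.4] [ 0.47889314 -0.34297788  0.012     ]
side origin 0.82 [307.7, 217.8] [ 0.61074027 -0.09123168  0.012     ]
side origin 0.73 [304.9, 289.3] [ 0.49304068 -0.30009882  0.012     ]
side origin 0.65 [224.6, 196.9] [0.43294534 0.08696336 0.012     ]
```

Emit:
{"op": "carry_out", "data": {
  "deltas": [
    [[0,0,-0.004,0,-1],[0,0,-0.006,0,-1],[0,0,-0.006,0,-1]]
  ]
}}

```text
clock: 20.85
tool_pos: [0.4369, 0.087, 0.0524]
orientation: [180.0, 0.1, 4.7]
force: [0.3, -0.5, -5.3]
opening: 0.0357
gripper_force: 29.9
```

Emit:
{"op": "carry_out", "data": {
  "deltas": [
    [[0.04,0.003,0,0,-1],[0.08,0.003,0,0,-1],[0.11,0.003,0,0,-1],[0.13,0.003,0,0,-1],[0.13,0.003,0,0,-1]]
  ]
}}

```text
clock: 21.35
tool_pos: [0.4642, 0.0893, 0.0526]
orientation: [180.0, 0.0, 4.7]
force: [0.1, 0.5, -6.3]
opening: 0.0353
gripper_force: 29.9
```

Emit:
{"op": "carry_out", "data": {
  "deltas": [
    [[0.02,0,0,0,-1],[0.04,0,0,0,-1],[0.06,0,0,0,-1],[0.08,0,0,0,-1],[0.08,0,0,0,-1]]
  ]
}}

```text
clock: 21.85
tool_pos: [0.4802, 0.0907, 0.0528]
orientation: [-180.0, -0.0, 4.7]
force: [0.7, 0.5, -5.3]
opening: 0.0358
gripper_force: 29.9
```

Emit:
{"op": "carry_out", "data": {
  "deltas": [
    [[0.01,0,0,0,-1],[0.02,0,0,0,-1],[0.035,0,0,0,-1],[0.05,0,0,0,-1],[0.05,0,0,0,-1]]
  ]
}}

```text
clock: 22.35
tool_pos: [0.49, 0.0915, 0.0528]
orientation: [-180.0, -0.0, 4.7]
force: [0.1, 0.1, -5.2]
opening: 0.0353
gripper_force: 29.9
```

Emit:
{"op": "carry_out", "data": {
  "deltas": [
    [[0.01,0,0,0,-1],[0.02,0,0,0,-1],[0.03,0,0,0,-1],[0.04,0,0,0,-1],[0.04,0,0,0,-1]]
  ]
}}

```text
clock: 22.85
tool_pos: [0.4978, 0.0921, 0.0528]
orientation: [-180.0, -0.0, 4.7]
force: [-1.0, -0.2, -5.8]
opening: 0.0354
gripper_force: 29.9
```

Emit:
{"op": "carry_out", "data": {
  "deltas": [
    [[0.02,0,0,0,-1],[0.04,0,0,0,-1],[0.06,0,0,0,-1],[0.08,0,0,0,-1],[0.1,0,0,0,-1]]
  ]
}}

```text
clock: 23.35
tool_pos: [0.5178, 0.0937, 0.0527]
orientation: [180.0, 0.0, 4.7]
force: [0.3, -0.3, -5.6]
opening: 0.036
gripper_force: 29.9
```

Emit:
{"op": "carry_out", "data": {
  "deltas": [
    [[0.04,0.0,0,0,-1],[0.09,0,0,0,-1],[0.15,0,0,0,-1],[0.2,0,0,0,-1],[0.225,0,0,0,-1]]
  ]
}}

```text
clock: 23.85
tool_pos: [0.5637, 0.0975, 0.0526]
orientation: [-180.0, -0.0, 4.7]
force: [-0.2, 0.8, -5.1]
opening: 0.0355
gripper_force: 29.9
```

Emit:
{"op": "carry_out", "data": {
  "deltas": [
    [[0,0,0.004,0,-1],[0,0,0.007,0,-1],[0,0,0.005,0,0.1],[0,0,0.005,0,0.3],[0,0,0.0,0,0.3]]
  ]
}}

```text
clock: 24.35
tool_pos: [0.5622, 0.0975, 0.0532]
orientation: [-180.0, -0.0, 4.8]
force: [0.4, 0.6, -0.7]
opening: 0.0535
gripper_force: 0.0
```

Emit:
{"op": "carry_out", "data": {
  "deltas": [
    [[0,0,-0.05,0,0.3],[0,0,-0.2,0,0.35],[0,0,-0.4,0,0.35],[0,0,-0.58,0,0.35],[0,0,-0.7,0,0.35]]
  ]
}}

```text
clock: 24.85
tool_pos: [0.5631, 0.0976, 0.1969]
orientation: [-179.9, -0.2, 4.8]
force: [0.2, 0.5, -0.6]
opening: 0.0588
gripper_force: 0.0
```

```bash
python3 plan.py .567,.0977,.193,4.7 .4817,-.3485,.193,-77.8,.35
```

```text
[[[-0.051,0.182,0.0,0.019,0.35],[-0.101,0.365,0.0,0.038,0.35],[-0.152,0.547,0.0,0.057,0.35],[-0.203,0.73,0.0,0.076,0.35],[-0.253,0.912,0.0,0.095,0.35]]]
[[[0.061,0.179,0.0,0.019,0.35],[0.122,0.358,0.0,0.038,0.35],[0.183,0.537,0.0,0.057,0.35],[0.245,0.717,0.0,0.076,0.35],[0.306,0.896,0.0,0.095,0.35]]]
[[[0.152,0.113,0.0,0.019,0.35],[0.303,0.227,0.0,0.038,0.35]]]
```

Emit:
{"op": "carry_out", "data": {
  "deltas": [
    [[-0.051,0.182,0.0,0.019,0.35],[-0.101,0.365,0.0,0.038,0.35],[-0.152,0.547,0.0,0.057,0.35],[-0.203,0.73,0.0,0.076,0.35],[-0.253,0.912,0.0,0.095,0.35]]
  ]
}}

```text
clock: 25.35
tool_pos: [0.5264, -0.0899, 0.194]
orientation: [-180.0, -0.1, -29.7]
force: [-0.2, 0.0, 0.5]
opening: 0.0591
gripper_force: 0.0
```

Emit:
{"op": "carry_out", "data": {
  "deltas": [
    [[0.061,0.179,0.0,0.019,0.35],[0.122,0.358,0.0,0.038,0.35],[0.183,0.537,0.0,0.057,0.35],[0.245,0.717,0.0,0.076,0.35],[0.306,0.896,0.0,0.095,0.35]]
  ]
}}

```text
clock: 25.85
tool_pos: [0.4916, -0.2762, 0.194]
orientation: [-179.9, -0.1, -63.9]
force: [1.1, 0.3, -0.1]
opening: 0.0594
gripper_force: 0.0
```

Emit:
{"op": "carry_out", "data": {
  "deltas": [
    [[0.152,0.113,0.0,0.019,0.35],[0.313,0.207,0.0,0.039,0.35],[0.313,0.207,0.0,0.039,0.35]]
  ]
}}

```text
clock: 26.15
tool_pos: [0.4819, -0.3527, 0.1934]
orientation: [180.0, -0.1, -78.1]
force: [-0.2, -0.1, 0.2]
opening: 0.0592
gripper_force: 0.0
```

Run:
```python
from h import *
np.set_printoptions(precision=4,suppress=True)
o=ctrl.get_obs();print(o["tool_pos"],o["orientation"],o["clock"])
C={}
for n in("top","side"):
    s=ctrl.snapshot(n)
    for k in("bush_a","old_reject","tray"):
        for d in ctrl.spot_point(s,k): print(n,k,round(d["p"],2),d["centre"],plane(s,[d["centre"]],.004 if k!="bush_a" else .012)[0])
    d=ctrl.silhouettes(s,"tray")[:1]
    for d in d:
        v,u=np.nonzero(d["mask"]);print(cv2.minAreaRect((plane(s,np.c_[u,v],.04)[:,:2]*1000).astype(np.float32)))
    # spigot top centres guess: overlay later
    cv2.imwrite(f"pics/{n}9.png",s["color"][:,:,::-1])
```

```text
[ 0.4819 -0.3527  0.1934] [179.9969  -0.0519 -78.1239] 26.15
top bush_a 0.61 [140.1, 178.6] [0.5712 0.2724 0.012 ]
top bush_a 0.59 [265.9, 114.2] [ 0.7649 -0.0691  0.012 ]
top bush_a 0.56 [361.1, 216.9] [ 0.4801 -0.336   0.012 ]
top bush_a 0.5 [269.4, 167.3] [ 0.6117 -0.0835  0.012 ]
top old_reject 0.64 [140.0, 177.8] [0.5751 0.2757 0.004 ]
top tray 0.67 [134.6, 187.7] [0.5468 0.2886 0.004 ]
top tray 0.53 [265.5, 111.8] [ 0.775  -0.0673  0.004 ]
((547.5165405273438, 290.99609375), (257.0890197753906, 151.40243530273438), 8.620543479919434)
side bush_a 0.88 [263.5, 182.7] [0.5588 0.092  0.012 ]
side bush_a 0.69 [305.8, 291.5] [ 0.492  -0.3068  0.012 ]
side bush_a 0.51 [310.0, 218.3] [ 0.6156 -0.0957  0.012 ]
side old_reject 0.65 [243.6, 149.6] [0.5683 0.268  0.004 ]
side tray 0.74 [233.2, 144.4] [0.5482 0.307  0.004 ]
side tray 0.37 [355.8, 196.9] [ 0.7788 -0.0729  0.004 ]
((538.159423828125, 271.5984191894531), (272.1693115234375, 181.31202697753906), 9.371099472045898)
```

Emit:
{"op": "carry_out", "data": {
  "deltas": [
    [[-0.019,0,0.14,0,0.35],[-0.019,0,0.28,0,0.35],[-0.019,0,0.42,0,0.35],[-0.019,0,0.5,0,0.35],[-0.019,0,0.552,0,0.35]]
  ]
}}

```text
clock: 27.15
tool_pos: [0.4814, -0.3449, 0.0809]
orientation: [179.9, 0.1, -77.7]
force: [-0.3, -0.3, 0.5]
opening: 0.0588
gripper_force: 0.0
```

Emit:
{"op": "carry_out", "data": {
  "deltas": [
    [[0,0,0,0,-1],[0,0,0,0,-1],[0,0,0,0,-1],[0,0,0,0,-1]]
  ]
}}

```text
clock: 27.55
tool_pos: [0.4813, -0.3461, 0.0835]
orientation: [180.0, -0.0, -77.7]
force: [-4.8, -3.4, 1.4]
opening: 0.0351
gripper_force: 30.0
```

Emit:
{"op": "carry_out", "data": {
  "deltas": [
    [[0,0,-0.1,0,-1],[0,0,-0.25,0,-1],[0,0,-0.42,0,-1],[0,0,-0.55,0,-1],[0,0,-0.6,0,-1]]
  ]
}}

```text
clock: 28.05
tool_pos: [0.4828, -0.3458, 0.2054]
orientation: [-179.8, -0.1, -77.7]
force: [1.2, 0.2, -7.1]
opening: 0.0355
gripper_force: 30.0
```

```bash
python3 plan.py .4817,-.3488,.203,-78.1 .4975,.2835,.19,8.6,-1 .4975,.2835,.06,8.6,-1,26
```

```text
[[[-0.181,-0.043,0.004,-0.014,-1.0],[-0.362,-0.086,0.008,-0.028,-1.0],[-0.543,-0.129,0.011,-0.042,-1.0],[-0.724,-0.172,0.015,-0.057,-1.0],[-0.905,-0.214,0.019,-0.071,-1.0]]]
[[[-0.145,-0.117,0.004,-0.014,-1.0],[-0.29,-0.233,0.008,-0.028,-1.0],[-0.435,-0.35,0.011,-0.042,-1.0],[-0.58,-0.467,0.015,-0.057,-1.0],[-0.725,-0.583,0.019,-0.071,-1.0]]]
[[[-0.081,-0.168,0.004,-0.014,-1.0],[-0.161,-0.335,0.008,-0.028,-1.0],[-0.242,-0.503,0.011,-0.043,-1.0],[-0.322,-0.671,0.015,-0.057,-1.0],[-0.403,-0.838,0.019,-0.071,-1.0]]]
[[[-0.001,-0.186,0.004,-0.014,-1.0],[-0.001,-0.372,0.008,-0.028,-1.0]]]
[[[0.0,0.0,0.13,0.0,-1.0],[0.0,0.0,0.26,0.0,-1.0],[0.0,0.0,0.39,0.0,-1.0],[0.0,0.0,0.52,0.0,-1.0],[0.0,0.0,0.65,0.0,-1.0]]]
```

Emit:
{"op": "carry_out", "data": {
  "deltas": [
    [[-0.181,-0.043,0.004,-0.014,-1.0],[-0.362,-0.086,0.008,-0.028,-1.0],[-0.543,-0.129,0.011,-0.042,-1.0],[-0.724,-0.172,0.015,-0.057,-1.0],[-0.905,-0.214,0.019,-0.071,-1.0]]
  ]
}}

```text
clock: 28.55
tool_pos: [0.484, -0.1578, 0.1973]
orientation: [180.0, 0.1, -52.0]
force: [0.7, 0.6, -5.9]
opening: 0.0354
gripper_force: 30.0
```

Emit:
{"op": "carry_out", "data": {
  "deltas": [
    [[-0.145,-0.117,0.004,-0.014,-1.0],[-0.29,-0.233,0.008,-0.028,-1.0],[-0.435,-0.35,0.011,-0.042,-1.0],[-0.58,-0.467,0.015,-0.057,-1.0],[-0.725,-0.583,0.019,-0.071,-1.0]]
  ]
}}

```text
clock: 29.05
tool_pos: [0.487, 0.028, 0.1937]
orientation: [180.0, 0.1, -26.4]
force: [1.0, 0.6, -6.8]
opening: 0.0358
gripper_force: 30.0
```

Emit:
{"op": "carry_out", "data": {
  "deltas": [
    [[-0.081,-0.168,0.004,-0.014,-1.0],[-0.161,-0.335,0.008,-0.028,-1.0],[-0.242,-0.503,0.011,-0.043,-1.0],[-0.322,-0.671,0.015,-0.057,-1.0],[-0.403,-0.838,0.019,-0.071,-1.0]]
  ]
}}

```text
clock: 29.55
tool_pos: [0.49, 0.2137, 0.1898]
orientation: [180.0, 0.1, -0.8]
force: [0.9, 0.1, -6.0]
opening: 0.0356
gripper_force: 30.0
```

Emit:
{"op": "carry_out", "data": {
  "deltas": [
    [[-0.001,-0.186,0.004,-0.014,-1.0],[-0.001,-0.372,0.008,-0.028,-1.0],[-0.001,-0.372,0.008,-0.028,-1.0]]
  ]
}}

```text
clock: 29.85
tool_pos: [0.4918, 0.2907, 0.1877]
orientation: [-180.0, 0.1, 9.4]
force: [-0.1, -1.1, -5.9]
opening: 0.0355
gripper_force: 30.0
```

Emit:
{"op": "carry_out", "data": {
  "deltas": [
    [[0.0,0.0,0.13,0.0,-1.0],[0.0,0.0,0.26,0.0,-1.0],[0.0,0.0,0.39,0.0,-1.0],[0.0,0.0,0.52,0.0,-1.0],[0.0,0.0,0.63,0.0,-1.0]]
  ]
}}

```text
clock: 30.35
tool_pos: [0.4911, 0.2858, 0.061]
orientation: [179.9, 0.1, 9.0]
force: [0.4, -1.0, -6.5]
opening: 0.0354
gripper_force: 30.0
```

Emit:
{"op": "carry_out", "data": {
  "deltas": [
    [[0.02,0,0.02,0,-1],[0.03,0,0.04,0,-1],[0.03,0,0.055,0,-1],[0.03,0,0.06,0,-1],[0.03,0,0.06,0,-1]]
  ]
}}

```text
clock: 30.85
tool_pos: [0.4984, 0.2881, 0.052]
orientation: [-180.0, -0.0, 9.1]
force: [-0.3, -0.1, -6.1]
opening: 0.0355
gripper_force: 30.0
```

Emit:
{"op": "carry_out", "data": {
  "deltas": [
    [[0,0,0.005,0,-1],[0,0,0.01,0,-1],[0,0,0.01,0,-1]]
  ]
}}

```text
clock: 31.15
tool_pos: [0.4981, 0.2878, 0.0495]
orientation: [-180.0, -0.0, 9.1]
force: [-0.3, 0.3, -6.6]
opening: 0.0354
gripper_force: 30.0
```

Emit:
{"op": "carry_out", "data": {
  "deltas": [
    [[0,0,0.006,0,-1],[0,0,0.012,0,-1],[0,0,0.012,0,-1]]
  ]
}}

```text
clock: 31.45
tool_pos: [0.4983, 0.2879, 0.047]
orientation: [-180.0, -0.0, 9.1]
force: [-0.4, -0.2, -3.3]
opening: 0.0359
gripper_force: 30.0
```

Emit:
{"op": "carry_out", "data": {
  "deltas": [
    [[-0.042,0,0.003,0,-1],[-0.085,0,0.011,0,-1],[-0.12,0,0.02,0,-1],[-0.155,0,0.032,0,-1],[-0.155,0,0.032,0,-1]]
  ]
}}

```text
clock: 31.95
tool_pos: [0.4692, 0.2849, 0.0433]
orientation: [-179.8, -0.3, 9.2]
force: [2.5, 0.6, 9.2]
opening: 0.0356
gripper_force: 30.0
```

Emit:
{"op": "carry_out", "data": {
  "deltas": [
    [[0,0,-0.015,0,0.0],[0,0,-0.015,0,0.0],[0,0,-0.015,0,0.0],[0,0,-0.015,0,0.3],[0,0,-0.015,0,0.3]]
  ]
}}

```text
clock: 32.45
tool_pos: [0.4674, 0.2828, 0.0433]
orientation: [180.0, 0.0, 9.1]
force: [0.1, 0.3, -0.2]
opening: 0.0541
gripper_force: 0.0
```

Emit:
{"op": "carry_out", "data": {
  "deltas": [
    [[0,0,-0.05,0,0.3],[0,0,-0.2,0,0.35],[0,0,-0.4,0,0.35],[0,0,-0.6,0,0.35],[0,0,-0.75,0,0.35]]
  ]
}}

```text
clock: 32.95
tool_pos: [0.468, 0.2832, 0.197]
orientation: [-179.9, -0.1, 9.1]
force: [0.7, 0.1, 0.1]
opening: 0.0589
gripper_force: 0.0
```

Emit:
{"op": "carry_out", "data": {
  "deltas": [
    [[0.1,-0.2,0,0,0.35],[0.2,-0.4,0,0,0.35],[0.3,-0.6,0,0,0.35],[0.4,-0.8,0,0,0.35],[0.4,-0.95,0,0,0.35]]
  ]
}}

```text
clock: 33.45
tool_pos: [0.518, 0.4852, 0.1933]
orientation: [180.0, -0.0, 9.0]
force: [-0.3, -0.4, -0.6]
opening: 0.0594
gripper_force: 0.0
```

Run:
```python
from h import *
np.set_printoptions(precision=4,suppress=True)
S={}
for n in("top","side"):
    s=ctrl.snapshot(n);S[n]=s
    for k,z in(("bush_a",.012),("old_reject",.004)):
        for d in ctrl.spot_point(s,k): print(n,k,round(d["p"],2),d["centre"],plane(s,[d["centre"]],z)[0])
a=cv2.resize(S["top"]["color"][95:255,85:295],(420,320),interpolation=cv2.INTER_CUBIC)
b=cv2.resize(S["side"]["color"][110:260,180:370],(380,300),interpolation=cv2.INTER_CUBIC)
c=np.zeros((320,800,3),np.uint8);c[:,:420]=a;c[:300,420:]=b
cv2.imwrite("pics/end.png",c[:,:,::-1]);print(ctrl.get_obs()["tool_pos"])
```

```text
top bush_a 0.73 [268.5, 164.7] [ 0.619  -0.0808  0.012 ]
top bush_a 0.69 [203.9, 185.3] [0.5567 0.095  0.012 ]
top bush_a 0.65 [140.8, 217.5] [0.4634 0.2622 0.012 ]
top old_reject 0.93 [141.6, 178.8] [0.5724 0.271  0.004 ]
side bush_a 0.92 [261.9, 184.9] [0.5506 0.0854 0.012 ]
side bush_a 0.68 [211.9, 154.5] [0.466  0.2807 0.012 ]
side bush_a 0.64 [308.6, 220.6] [ 0.6081 -0.1017  0.012 ]
side old_reject 0.8 [242.0, 148.2] [0.5664 0.2767 0.004 ]
[0.5166 0.4825 0.1939]
```

View pics/end.png

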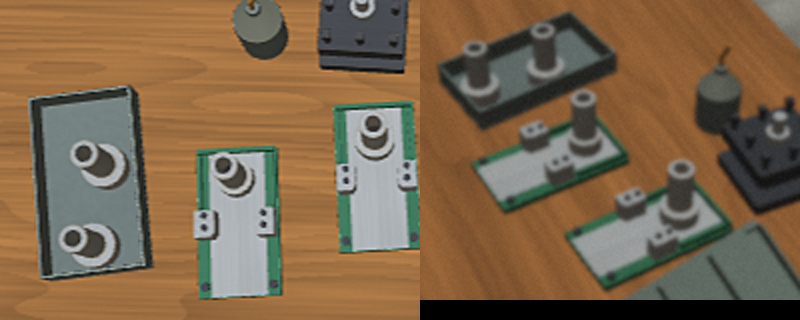

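The picture shows the bush in the narrow bay at (233,180), the one in the wide bay at (375,140) and the third in the tray at (90,244) beside the old reject. All three stand upright and clear of the jaws.

```bash
python3 -c "
from plant import ctrl
print(ctrl.close_job())"
```

```text
the job is handed in; nothing more can be done
None
```

The job is handed in, with no verdict returned: by my final picture the 50 mm bush stands in the narrow gauge's bay and the 55 mm in the wide gauge's, both slid through without resistance, and the third, never tried in a gauge but taken as the 60 mm by elimination, stands upright in the rework tray beside the old reject.

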